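Set a brass tube to the fence and length stop of a cut-off saw

TASK

Set the square brass tube up for the next cut on the small green cut-off saw: push it along the saw's bed with the fingertips until it lies snug against the fence along its whole length and its end butts against the red length stop. Only push it, do not pick it up, and leave the cup, the tin, the caliper and the short cut piece of tube where they are.

Things in the scene. Friction and masses are not known exactly. Their poses are not given: they have to be found in the camera images.
- saw: Bench cut-off saw, bolted down: green base, flat aluminium bed, upright fence, green raised head. Origin on the bench (35 mm below the bed top), below the fence's front face and the blade. Own +x points from the bed into the fence, y along the fence, z up. Fence face: x = 0, 14 mm thick, 31 mm high above the bed, y = -235 to 145 mm, with a 24 mm gap at y = 0. Bed in front: x = -125 to 0, same y.
- saw_head (a point): Blade centre in the saw's raised head, which stays up and fixed. Blade and guard: radius 55 mm about this point, 30 mm thick along the fence, lowest point about 100 mm above the bed. A black handle, 26 mm thick, runs from the guard 110 mm towards the robot and 95 mm up from this point. Arm, pivot and motor lie behind the fence.
- stop: Red length stop, clamped immovably on the fence on the +y side of the blade; its place differs. Axes as the saw's. Origin at bed-top level, in the fence face and in the stop's contact face, which looks to -y (y = 0 here), reaches 36 mm out from the fence and 35 mm up from the bed. The stop takes up y = 0 to 30 mm; its clamp on the fence reaches 44 mm above the bed.
- bar_center (a point): Centre of the loose square brass tube, 20 x 200 x 20 mm (own x, y, z), wall 2 mm, 0.17 to 0.33 kg, lying flat on the bed; sliding it takes 1 to 3 N. Own y runs along the tube towards the stop, own +x is the side that goes to the fence. It starts askew by up to 0.25 rad, its middle 55 to 85 mm from the fence face. Seated, its centre line is 10 mm from the fence face.
- bar_lead (a point): Centre of the tube's leading end face (own +y end, the one that goes to the stop), 100 mm from the centre, at half height (10 mm above the tube's underside).
- bar_tail (a point): Centre of the tube's tail end face (own -y end, the one to push), 100 mm from the centre, at half height.
- cup: Bystander: loose terracotta-coloured coffee cup, rim diameter 84, 62 mm high, handle at own +y; origin at the centre of its underside.
- tin: Bystander: loose flat tin with white lid, 97 x 62 x 25 mm; origin at the centre of its underside.
- caliper: Bystander: loose digital caliper lying flat, 235 mm long along own x, its jaws reaching 47 mm to own +y and 22 mm to own -y at the -x end, 14 mm high; origin at the middle of its beam on the bench.
- blank: Bystander: loose short piece of the same brass tube cut earlier, 20 x 60 x 20 mm; origin at the centre of its underside.
There are look-alikes about, which are no part of the job. Of the things that look like the part that bears bar_center, the largest one is meant.

How it is judged:
At the end, for the whole second after the job is handed in: The tube lies flat and at rest on the saw's bed, both its ends within 2.5 mm of touching the fence and its leading end within 2.5 mm of touching the length stop (y of bar_lead in the frame of stop between -0.0025 and 0.002 m and x of bar_lead in the frame of saw between -0.0125 and -0.008 m and x of bar_tail in the frame of saw between -0.0125 and -0.008 m and height (world z) of bar_center between 0.043 and 0.047 m and angle between bar_center's own z axis and vertical below 0.05 rad and linear speed of bar below 0.01 m/s).
It fails at once if the tube is picked up: lifted 8 mm off the bed, or tipped by 0.15 rad (height (world z) of bar_center above 0.053 m or angle between bar_center's own z axis and vertical above 0.15 rad).
It fails at once if the tube is pushed off the bed (height (world z) of bar_center below 0.034 m).
It fails at once if the cup, tin, caliper or cut piece is moved more than 15 mm (distance of any of cup, tin, caliper, blank from where it was at the start of the episode above 0.015 m).
It also fails if it takes over 54 s, if anything falls off the work surface, if the arm or the gripper's body presses on something with over 40 N, if the wrist force passes 120 N, or if a joint passes its speed limit or range.

ROBOT

A 7-joint arm with a two-finger parallel gripper is mounted at the origin on the work surface. World frame = base frame: x ahead of the robot, y to its left, z up, the work surface at z = 0. Lengths are in m, angles in rad, forces in N, time in s.
With the tool pointing down it reaches from about 0.4 to 0.85 m from the base axis. Payload 10.4 kg.
Tool frame: the origin (TCP) lies at the very end of the fingers, on their centre line; the grasp point (between the pads) lies 19 mm behind it; z points along the fingers, y is the line along which they close (so a half turn about z gives the same grasp; the last joint's range is limited). The gripper opens to 85 mm and grips with 20 to 120 N. Pads are 22 mm wide; open, the fingers measure 114 mm over their backs; the gripper's body (76 mm by 85 mm) begins 54 mm behind the grasp point. The pads swing forward as they close: fully open they stand 13 mm farther back than shut.
Start: joints at [-1.296, 0.332, -0.065, 1.46, 0.022, 1.35, -0.088], TCP at [0.183, 0.598, 0.231] pointing down, gripper open.
Joint ranges: [-2.6, 2.6], [-0.5, 2.12], [-1.47, 1.34], [0.16, 2.42], [-1.27, 4.41], [0.06, 2.06], [-2.6, 2.6]. Speed limits (rad/s): [2.22, 2.22, 2.79, 2.79, 3.14, 3.14, 3.14].

INTERFACE

Orientations are given as a unit quaternion [x, y, z, w].
In Python, from workcell import * gives the robot as it stands.
- The arm moves only by the tool step_arm, never from a script. Its argument "commands" is one flat list of numbers, 7 for each row, row after row: the finger opening in mm, from 0 to 85.4, then the shift along the world's x, y, z as a fraction of full scale, then the turn, a rotation vector about the world's x, y, z as a fraction of full scale. A call has exactly 10 rows; each row is the pose to reach, as a shift and turn from the pose commanded when the call began, turning the shorter way round; what a row does not reach only later rows make up. Full scale, the value 1, is 0.6 m for a shift and pi rad for a turn. A row lasts 1/8 s, in which the tool goes at most 62.5 mm and 10.7 degrees, less where a joint would pass 70% of its speed; a pose out of reach is approached as far as the arm can. A call with a number of a shift or a turn outside -1 to 1 is refused whole. A call with a gripper value outside its range is refused whole. The fingers move at their own pace and stop on an object; "squeeze" is the grip in N (left out, the last holds). Time passes only in rows, so rows that repeat a pose let the fingers close, or fill a call up. It gives the time, the measured TCP pose, the force, the opening and the grip force at its end, in the units of the state.
- get_obs(): the state, without advancing time (a new reading comes with each control period).
- camera(name): name is "scene" or "top"; returns the picture (480x640x3 uint8, red, green, blue); there is no depth.
- camera_params(name): a dict with "mtx" (3x3 intrinsics, pixels), "extrinsics" (4x4, takes a point from world to camera coordinates). Camera axes: x right, y down, z forward; pixel columns grow to the right and rows downward; lengths in m; the calibration is good to about 2 mm. A picture is of the moment at which its call begins. camera_params takes no time and is no camera call.
- hand_in(): hands the job in; it is judged then, once.
The state is a dict: "clock": time; "joint_pos": joint angles; "joint_velocities": joint speeds; "tau": joint torques, N m; "position": TCP position; "ee_rot": TCP orientation; "ft_force": force on the tool from outside, world axes, zero at the start; "torque": the same for the moment, N m; "grip_width": opening from 0.0 (shut) to 1.0 (fully open); "grasp_force": force on a finger pad.
Only numpy, scipy, OpenCV 4.12 (cv2) and the standard library are available. Lean on these libraries where they do the work, as an engineer would, in place of code of your own. Each camera call takes 0.05 s, during which the arm holds its last target. There are 200 camera calls.

## Working session

There is one attempt and no reset: what is moved stays moved. The work goes in short steps, Python scripts to look and compute and a tool call to move; the robot and the scene stay as the last step left them, time stands still between calls to the robot, and variables do not carry over. Pictures are saved under pics/ and viewed, at most 10 in all, crops included, and the job is handed in when it is done.

Besides the shell and the picture viewer there is one more tool, called after "Emit:" by a JSON object that holds its "op" and its "data". step_arm: Moves the arm, as the interface text tells. Its arguments: {"type":"object","properties":{"commands":{"type":"array","items":{"type":"number"}},"squeeze":{"type":"number"}},"required":["commands"]}

```bash
mkdir -p pics
python3 - <<'E'
from workcell import *
import cv2
for n in("scene","top"):
    cv2.imwrite(f"pics/{n}0.png",camera(n)[:,:,::-1]); p=camera_params(n); print(n,p["mtx"],p["extrinsics"])
o=get_obs(); print(o)
E
```

```text
scene [[469.83157643   0.         323.30105959]
 [  0.         469.83157643 244.36312051]
 [  0.           0.           1.        ]] [[-0.43151405  0.9019762   0.01531502  0.20558121]
 [ 0.46909681  0.23885685 -0.85023266 -0.11243174]
 [-0.77054773 -0.35970312 -0.52618425  1.38434113]
 [ 0.          0.          0.          1.        ]]
top [[439.15936369   0.         322.89195782]
 [  0.         439.15936369 236.77136914]
 [  0.           0.           1.        ]] [[-0.02912034 -0.99953893 -0.0085979   0.043353  ]
 [-0.99690878  0.0296695  -0.07275035  0.47893784]
 [ 0.0729719   0.00645281 -0.99731312  0.93991583]
 [ 0.          0.          0.          1.        ]]
{'clock': 0.1, 'joint_pos': array([-1.29560483,  0.33283441, -0.06472033,  1.46086239,  0.02159198,
        1.34989132, -0.08849031]), 'joint_velocities': array([-4.57560404e-04,  5.22081177e-04,  6.04984082e-05, -2.56362741e-03,
       -1.77670246e-03,  1.37404137e-03,  3.87739736e-04]), 'tau': array([ 8.92282242e-04, -6.26749778e+01,  4.87489044e-02, -3.92425919e+01,
        1.61891570e-02,  7.01601530e-03, -1.94621236e-06]), 'position': array([0.1832708 , 0.59717296, 0.23057705]), 'ee_rot': array([ 1.48323182e-01,  9.88938730e-01, -6.45847316e-04, -7.48085675e-05]), 'ft_force': array([ 0.18681972,  0.41012115, -0.18068497]), 'torque': array([ 0.02762559, -0.01452048, -0.01590005]), 'grasp_force': 0.0, 'grip_width': 0.9993015415126282}
```

View pics/scene0.png

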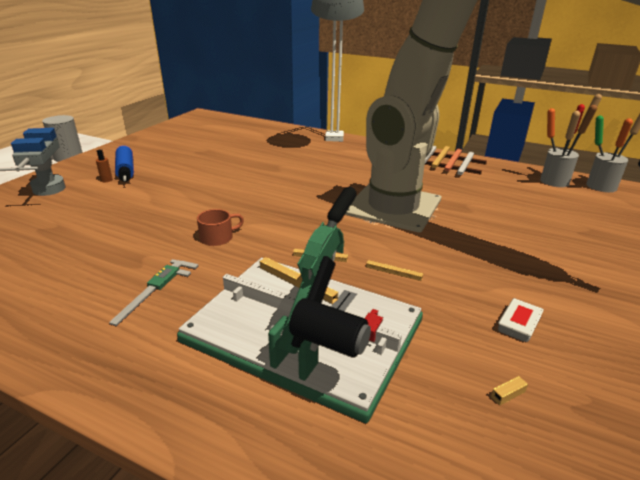

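View pics/top0.png

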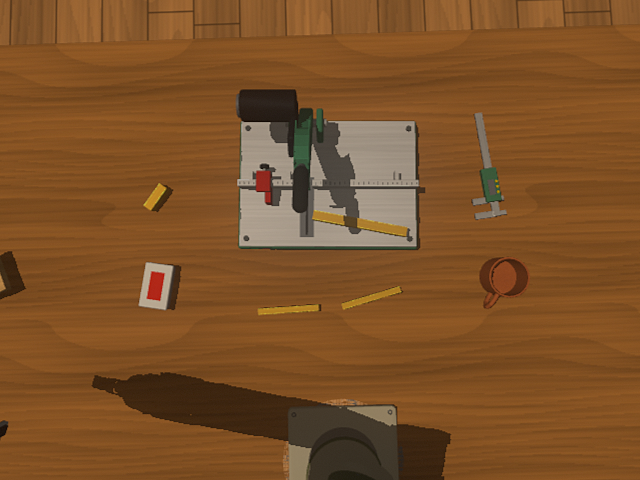

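The candidates in the top view are the long bar on the bed, about (313,216) to (408,232); two thin rods in front of the saw at (290,309) and (372,297); and the short blank at (157,197). The bar on the bed fits because it is the largest and the only one lying on the bed. I'll confirm it in a crop and measure.

```bash
cat > h.py <<'E'
from workcell import *
import cv2, numpy as np
def ray(n,uv,z):
    p=camera_params(n);E=p["extrinsics"];R,t=E[:3,:3],E[:3,3]
    c=-R.T@t
    d=(R.T@np.linalg.inv(p["mtx"])@np.c_[np.atleast_2d(uv),np.ones(len(np.atleast_2d(uv)))].T).T
    return c+d*((z-c[2])/d[:,2])[:,None]
def pix(n,P):
    p=camera_params(n);q=p["extrinsics"][:3,:3]@np.array(P)+p["extrinsics"][:3,3];q=p["mtx"]@q;return q[:2]/q[2]
E
python3 - <<'E'
from h import *
im=cv2.imread("pics/top0.png"); hsv=cv2.cvtColor(im,cv2.COLOR_BGR2HSV)
roi=np.zeros(im.shape[:2],np.uint8); roi[85:260,225:430]=255
bm=cv2.inRange(hsv,(15,120,90),(32,255,255))&roi
cs=max(cv2.findContours(bm,0,1)[0],key=cv2.contourArea)
r=cv2.minAreaRect(cs); print("bar",r,cv2.boxPoints(r).tolist()); print(ray("top",cv2.boxPoints(r),.055).round(4))
rm=cv2.inRange(hsv,(0,150,100),(8,255,255))|cv2.inRange(hsv,(172,150,100),(180,255,255)); rm&=roi
c=max(cv2.findContours(rm,0,1)[0],key=cv2.contourArea); print("stop",cv2.boundingRect(c)); 
wm=cv2.inRange(hsv,(0,0,110),(180,60,255))&roi
c=max(cv2.findContours(cv2.morphologyEx(wm,3,np.ones((9,9))),0,1)[0],key=cv2.contourArea); r=cv2.minAreaRect(c);print("bed",r);print(ray("top",cv2.boxPoints(r),.035).round(4))
cv2.imwrite("pics/crop1.png",cv2.resize(im[85:260,225:430],None,fx=3.9,fy=3.4,interpolation=2)[:600,:800])
E
```

```text
bar ((381.3880310058594, 227.11599731445312), (51.25068664550781, 10.107028007507324), 10.30484676361084) [[355.27203369140625, 227.50399780273438], [357.08001708984375, 217.55999755859375], [407.5040283203125, 226.72799682617188], [405.696044921875, 236.6719970703125]]
[[ 0.4947 -0.0394  0.055 ]
 [ 0.5156 -0.044   0.055 ]
 [ 0.4931 -0.1488  0.055 ]
 [ 0.4723 -0.1441  0.055 ]]
stop (256, 171, 14, 20)
bed ((327.50115966796875, 182.35272216796875), (181.0333251953125, 126.6628646850586), 0.44414442777633667)
[[ 0.4666  0.2146  0.035 ]
 [ 0.744   0.2083  0.035 ]
 [ 0.7282 -0.1866  0.035 ]
 [ 0.4522 -0.1721  0.035 ]]
```

View pics/crop1.png

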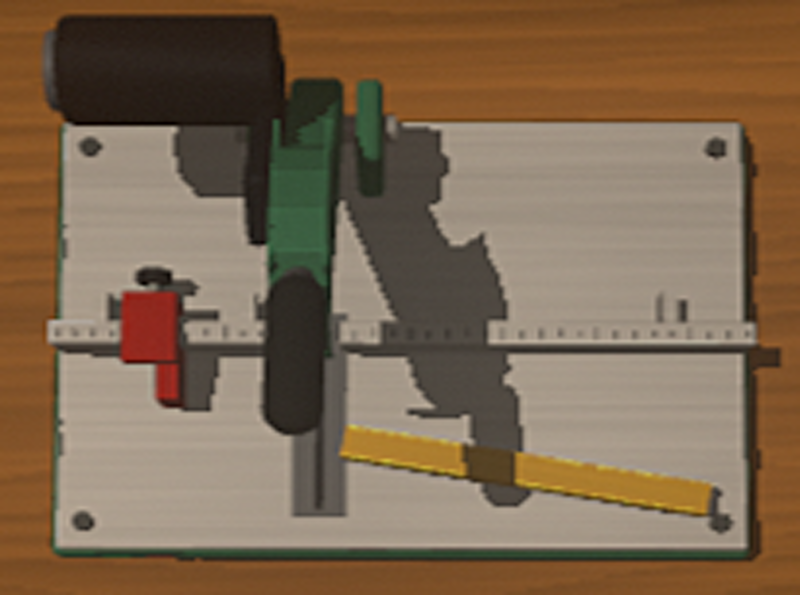

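The crop shows the brass tube on the bed, its left (leading) end by the slot at crop (343,440) and its tail at (712,500). The fence strip lies at crop y≈320-347, and the red stop's contact edge is at crop x≈181. Next I'll measure these precisely.

Run:
```python
from h import *
im=cv2.imread("pics/top0.png"); hsv=cv2.cvtColor(im,cv2.COLOR_BGR2HSV)
roi=np.zeros(im.shape[:2],np.uint8); roi[195:245,300:420]=255
bm=cv2.inRange(hsv,(15,110,40),(32,255,255))&roi
bm=cv2.morphologyEx(bm,3,np.ones((3,3)))
c=max(cv2.findContours(bm,0,1)[0],key=cv2.contourArea); r=cv2.minAreaRect(c)
print("bar",r);W=ray("top",cv2.boxPoints(r),.054);print(W.round(4))
# fence top front edge: strongest drop in row direction near 185
g=cv2.cvtColor(im,cv2.COLOR_BGR2GRAY).astype(float)
pts=[]
for x in list(range(240,254))+list(range(352,415)):
    col=cv2.GaussianBlur(g,(1,3),0)[178:192,x]; d=-np.diff(col); i=int(d.argmax())
    if 0<i<len(d)-1:
        s=(d[i-1]-d[i+1])/(2*(d[i-1]-2*d[i]+d[i+1])+1e-9); pts.append((x,178+i+.5+s))
pts=np.array(pts); l=cv2.fitLine(pts.astype(np.float32),cv2.DIST_HUBER,0,.01,.01).ravel()
print("res",np.std((pts[:,1]-l[3])-(pts[:,0]-l[2])*l[1]/l[0]))
e=[(x,l[3]+(x-l[2])*l[1]/l[0]) for x in(237.3,418.9)]
F=ray("top",e,.066);print("fence",e,F.round(4),np.linalg.norm(F[0]-F[1]))
print("row 183 sat",g[183,230:246].astype(int),g[183,412:424].astype(int))
print("stop",hsv[180:191:2,264:276,1].tolist())
print(ray("top",[(271.4,180)],.079).round(4),ray("top",[(271.4,188)],.070).round(4))
print("saw head? cam",ray("top",[(0,0)],0)[0], [pix("top",(.5,.0,.2)).round()])
```

```text
bar ((359.481201171875, 223.10177612304688), (95.9643325805664, 10.429780006408691), 10.43747329711914)
[[ 0.5144  0.0522  0.054 ]
 [ 0.536   0.0476  0.054 ]
 [ 0.4933 -0.1492  0.054 ]
 [ 0.4719 -0.1444  0.054 ]]
res 0.0852508822219065
fence [(237.3, np.float32(185.41922)), (418.9, np.float32(186.11691))] [[ 0.5894  0.2047  0.066 ]
 [ 0.5763 -0.1741  0.066 ]] 0.3790608184310957
row 183 sat [ 90  92  91  92  94  91  84 145 168 115 134 162 163 137 117 146] [125 151 149 152 106 131 115  81  89  90  90  92]
stop [[201, 202, 200, 200, 201, 196, 143, 45, 42, 44, 44, 48], [203, 200, 202, 200, 203, 195, 139, 45, 41, 44, 44, 43], [199, 203, 199, 198, 204, 196, 141, 44, 39, 46, 46, 45], [204, 200, 203, 199, 204, 191, 156, 56, 47, 52, 48, 52], [201, 199, 202, 198, 200, 190, 156, 132, 81, 51, 47, 53], [206, 200, 201, 201, 201, 191, 156, 140, 89, 50, 48, 47]]
[[0.596  0.1315 0.079 ]] [[0.581 0.133 0.07 ]]
saw head? cam [1.05582891e+00 7.64306657e-01 1.11022302e-16] [array([338., 218.])]
```

Emit:
{"op": "step_arm", "data": {"commands": [50,0.083,-0.06,0.183,0,0,0.0838,50,0.12,-0.15,0.183,0,0,0.0838,50,0.2,-0.24,0.183,0,0,0.0838,50,0.28,-0.33,0.183,0,0,0.0838,50,0.35,-0.42,0.183,0,0,0.0838,50,0.395,-0.5,0.183,0,0,0.0838,50,0.395,-0.6,0.183,0,0,0.0838,50,0.395,-0.7,0.183,0,0,0.0838,50,0.395,-0.8,0.183,0,0,0.0838,50,0.395,-0.88,0.183,0,0,0.0838]}}

```text
clock: 1.35
position: [0.4196, 0.0914, 0.3409]
ee_rot: [0.017, 1.0, 0.0, -0.0]
ft_force: [1.3, 0.2, 0.5]
grip_width: 0.59
grasp_force: 0.0
```

Emit:
{"op": "step_arm", "data": {"commands": [50,0.0,-0.1,0,0,0,0,50,0.0,-0.19,0,0,0,0,50,0.03,-0.194,-0.08,0,0,0,50,0.05,-0.194,-0.17,0,0,0,50,0.05,-0.194,-0.25,0,0,0,50,0.05,-0.194,-0.33,0,0,0,50,0.05,-0.194,-0.4,0,0,0,50,0.05,-0.194,-0.45,0,0,0,50,0.05,-0.194,-0.48,0,0,0,50,0.05,-0.194,-0.5,0,0,0]}}

```text
clock: 2.6
position: [0.4493, -0.0228, 0.0402]
ee_rot: [0.017, 1.0, -0.0, -0.001]
ft_force: [-0.1, -0.5, 0.5]
grip_width: 0.586
grasp_force: 0.0
```

Run:
```python
from h import *
t=camera("top");s=camera("scene"); o=get_obs(); print(o["position"],o["ft_force"],o["clock"])
a=cv2.resize(t[110:270,220:440],(800,580)); cv2.imwrite("pics/t2.png",a[:,:,::-1])
```

```text
[ 0.44910865 -0.02281078  0.04023152] [ 0.06337378 -0.42862827  0.42572113] 2.7
```

View pics/t2.png

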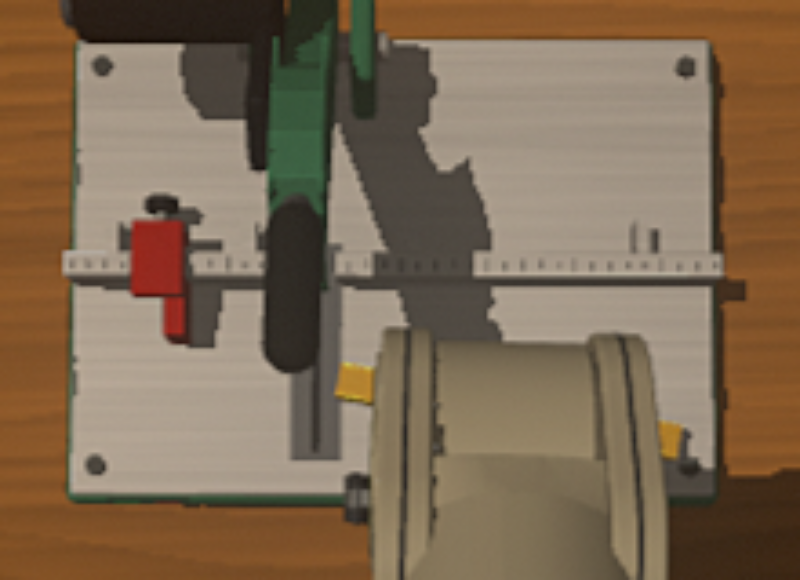

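The view shows the gripper over the middle of the tube, with the tube's ends still visible and undisturbed at crop (355,382) and (672,440). I'll shift to be centred on it, then push squarely towards the fence.

Emit:
{"op": "step_arm", "data": {"commands": [50,-0.001,-0.02,0,0,0,0,50,-0.001,-0.04,0,0,0,0,50,0.02,-0.041,0,0,0,0,50,0.037,-0.0415,0,0,0,0,50,0.054,-0.042,0,0,0,0,50,0.071,-0.0425,0,0,0,0,50,0.088,-0.043,0,0,0,0,50,0.104,-0.0435,0,0,0,0,50,0.12,-0.044,0,0,0,0,50,0.133,-0.045,0,0,0,0]}}

```text
clock: 3.95
position: [0.5303, -0.0496, 0.041]
ee_rot: [0.017, 1.0, 0.0, -0.0]
ft_force: [-1.8, 1.2, -0.1]
grip_width: 0.584
grasp_force: 0.8
```

Run:
```python
from h import *
t=camera("top");s=camera("scene"); o=get_obs(); print(o["position"],o["ft_force"],o["clock"])
a=cv2.resize(t[140:260,220:440],(800,436)); b=cv2.resize(s[210:390,180:430],(800,576)); cv2.imwrite("pics/t3.png",a[:,:,::-1]);cv2.imwrite("pics/s3.png",b[:,:,::-1])
```

```text
[ 0.53062554 -0.04980515  0.04117607] [-1.03501007 -0.43416948  1.01271973] 4.05
```

View pics/s3.png

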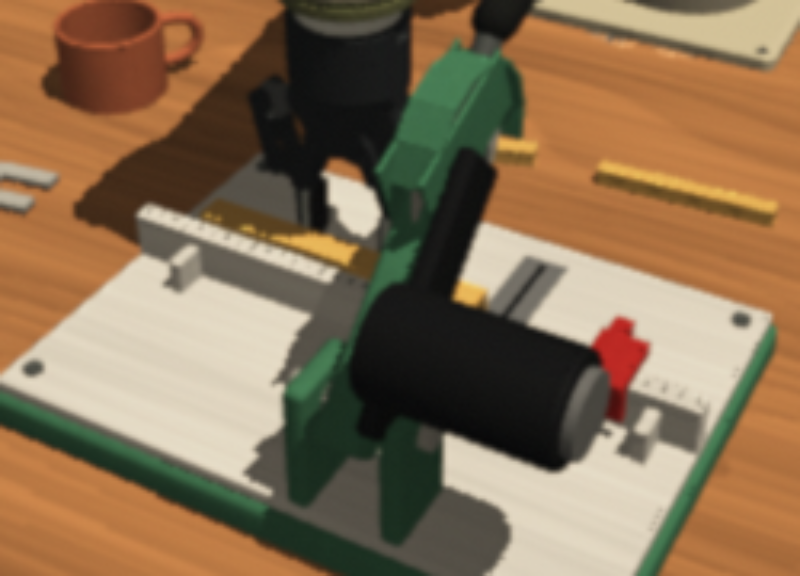

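The scene crop shows the tube in front of the fence, running along it, with both fingers behind it. Its lead end is at (470,294). I'll push slowly to the fence now.

Emit:
{"op": "step_arm", "data": {"commands": [50,0.004,0,0,0,0,0,50,0.008,0,0,0,0,0,50,0.012,0,0,0,0,0,50,0.015,-0.001,0,0,0,0,50,0.018,-0.001,0,0,0,0,50,0.021,-0.001,0,0,0,0,50,0.024,-0.001,0,0,0,0,50,0.026,-0.001,0,0,0,0,50,0.028,-0.001,0,0,0,0,50,0.03,-0.001,0,0,0,0]}}

```text
clock: 5.3
position: [0.5477, -0.0503, 0.0411]
ee_rot: [0.017, 1.0, 0.0, -0.0]
ft_force: [-1.7, -0.7, 0.9]
grip_width: 0.587
grasp_force: 1.0
```

Emit:
{"op": "step_arm", "data": {"commands": [50,0.001,0,0,0,0,0,50,0.002,0,0,0,0,0,50,0.003,0,0,0,0,0,50,0.004,0,0,0,0,0,50,0.005,0,0,0,0,0,50,0.006,0,0,0,0,0,50,0.007,0,0,0,0,0,50,0.007,0,0,0,0,0,50,0.007,0,0,0,0,0,50,0.007,0,0,0,0,0]}}

```text
clock: 6.55
position: [0.5501, -0.0504, 0.0409]
ee_rot: [0.017, 1.0, 0.0, -0.002]
ft_force: [-11.4, 1.0, 8.9]
grip_width: 0.587
grasp_force: 5.7
```

Both finger contacts press the tube to the fence: 11 N, with the finger faces at the expected depth. I'll back off and go round to the tail with the fingers shut.

Emit:
{"op": "step_arm", "data": {"commands": [50,-0.03,0,0,0,0,0,50,-0.08,0,0,0,0,0,50,-0.117,-0.03,0,0,0,0,0,-0.117,-0.1,0.03,0,0,0,0,-0.117,-0.17,0.03,0,0,0,0,-0.117,-0.241,0.03,0,0,0,0,-0.117,-0.241,0.03,0,0,0,0,-0.117,-0.241,0.03,0,0,0,0,-0.117,-0.241,0.0,0,0,0,0,-0.117,-0.241,0.0,0,0,0]}}

```text
clock: 7.8
position: [0.4807, -0.1936, 0.0393]
ee_rot: [0.016, 1.0, 0.0, -0.001]
ft_force: [-0.5, 0.2, -0.5]
grip_width: 0.002
grasp_force: 0.0
```

```bash
cat > look.py <<'E'
from h import *
import sys
t=camera("top");o=get_obs(); print(o["position"],o["ft_force"],o["clock"])
hsv=cv2.cvtColor(t,cv2.COLOR_RGB2HSV);roi=np.zeros(t.shape[:2],np.uint8); roi[150:245,240:420]=255
bm=cv2.inRange(hsv,(15,110,40),(32,255,255))&roi
c=np.vstack([c for c in cv2.findContours(bm,0,1)[0] if cv2.contourArea(c)>15]); r=cv2.minAreaRect(c); print(r)
O=np.array([.5844,.0603]);X=np.array([[.9994,-.0346],[.0346,.9994]])
print("saw xy of corners",((ray("top",cv2.boxPoints(r),.054)[:,:2]-O)@X.T).round(4).tolist())
a=cv2.resize(t[140:260,220:440],(800,436)); cv2.imwrite(f"pics/{sys.argv[1]}.png",a[:,:,::-1])
E
python3 look.py t4
```

```text
[ 0.48102721 -0.19405876  0.04006457] [ 0.46181954  0.88936468 -0.50548655] 7.85
((358.5, 192.0), (10.0, 95.0), 90.0)
saw xy of corners [[-0.0005, -0.0092], [0.0003, -0.2099], [-0.021, -0.2097], [-0.0218, -0.0094]]
```

View pics/t4.png

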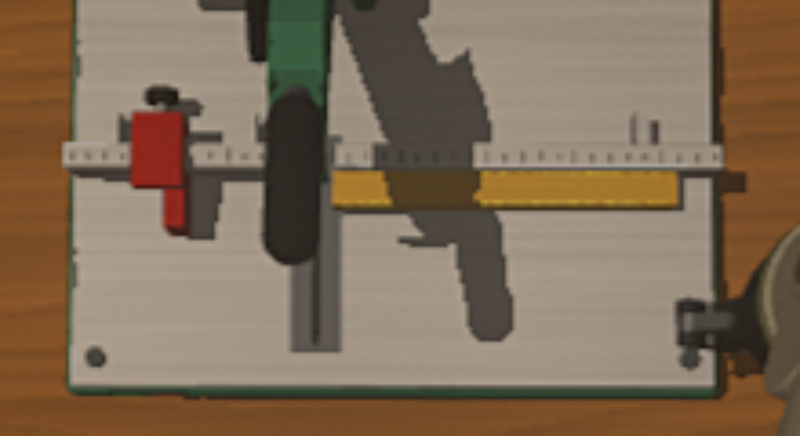

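The tube now lies flush with the fence over crop (330–682, 170–208), its lead end at saw y≈-9.5 mm and its tail at -210 mm. It needs about 82 mm along the fence. I'll push the tail next.

Emit:
{"op": "step_arm", "data": {"commands": [0,0.05,-0.0045,0,0,0,0,0,0.1,-0.0045,0,0,0,0,0,0.131,-0.0045,0,0,0,0,0,0.131,-0.0045,0,0,0,0,0,0.132,0.01,0,0,0,0,0,0.1325,0.025,0,0,0,0,0,0.133,0.04,0,0,0,0,0,0.1335,0.053,0,0,0,0,0,0.134,0.066,0,0,0,0,0,0.1345,0.079,0,0,0,0]}}

```text
clock: 9.1
position: [0.5622, -0.1476, 0.0412]
ee_rot: [0.018, 1.0, -0.0, -0.0]
ft_force: [-0.3, -3.0, 1.3]
grip_width: -0.004
grasp_force: 1.3
```

Emit:
{"op": "step_arm", "data": {"commands": [0,0.0003,0.01,0,0,0,0,0,0.0006,0.02,0,0,0,0,0,0.001,0.03,0,0,0,0,0,0.0013,0.04,0,0,0,0,0,0.0017,0.05,0,0,0,0,0,0.002,0.06,0,0,0,0,0,0.0024,0.07,0,0,0,0,0,0.0027,0.08,0,0,0,0,0,0.003,0.087,0,0,0,0,0,0.0031,0.092,0,0,0,0]}}

```text
clock: 10.35
position: [0.5641, -0.0922, 0.0411]
ee_rot: [0.017, 1.0, -0.0, -0.0]
ft_force: [-1.9, -5.0, 2.6]
grip_width: -0.001
grasp_force: 2.3
```

```bash
python3 look.py t5
```

```text
[ 0.56413712 -0.09175303  0.04110783] [-2.9609936  -5.0930445   3.27472869] 10.4
((318.0, 192.0), (80.0, 10.0), 0.0)
saw xy of corners [[-0.0221, 0.0603], [-0.0007, 0.0606], [-0.0001, -0.1086], [-0.0214, -0.1086]]
```

View pics/t5.png

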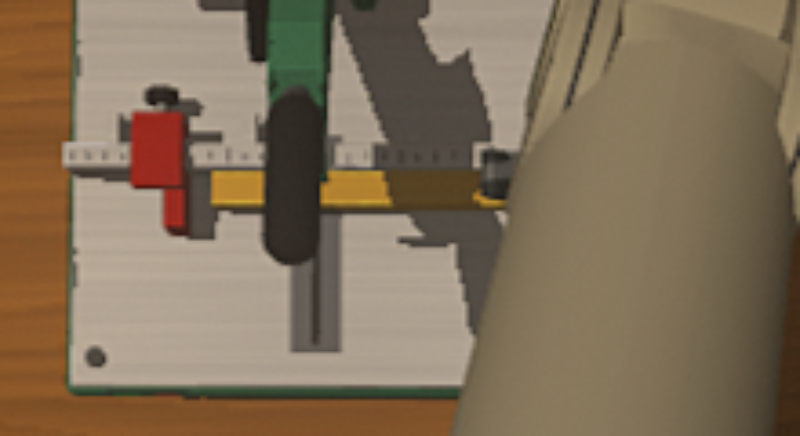

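The lead end has crossed the gap and is still flush, at crop x=211. About 12 mm remain to the stop.

Emit:
{"op": "step_arm", "data": {"commands": [0,0.0001,0.004,0,0,0,0,0,0.0002,0.008,0,0,0,0,0,0.0003,0.011,0,0,0,0,0,0.0004,0.013,0,0,0,0,0,0.0005,0.015,0,0,0,0,0,0.0005,0.0165,0,0,0,0,0,0.0006,0.0175,0,0,0,0,0,0.0006,0.018,0,0,0,0,0,0.0006,0.0185,0,0,0,0,0,0.0006,0.019,0,0,0,0]}}

```text
clock: 11.65
position: [0.5645, -0.081, 0.0411]
ee_rot: [0.017, 1.0, 0.0, -0.0]
ft_force: [-1.1, -4.6, 3.6]
grip_width: -0.0
grasp_force: 2.3
```

Emit:
{"op": "step_arm", "data": {"commands": [0,0,0.001,0,0,0,0,0,0,0.002,0,0,0,0,0,0,0.0025,0,0,0,0,0,0,0.003,0,0,0,0,0,0,0.0035,0,0,0,0,0,0,0.004,0,0,0,0,0,0,0.0045,0,0,0,0,0,0,0.005,0,0,0,0,0,0,0.005,0,0,0,0,0,0,0.005,0,0,0,0]}}

```text
clock: 12.9
position: [0.5646, -0.0782, 0.0411]
ee_rot: [0.017, 1.0, -0.0, 0.0]
ft_force: [-2.1, -5.1, 1.8]
grip_width: -0.0
grasp_force: 2.6
```

Emit:
{"op": "step_arm", "data": {"commands": [0,0,0.001,0,0,0,0,0,0,0.002,0,0,0,0,0,0,0.0025,0,0,0,0,0,0,0.003,0,0,0,0,0,0,0.0035,0,0,0,0,0,0,0.004,0,0,0,0,0,0,0.0045,0,0,0,0,0,0,0.005,0,0,0,0,0,0,0.005,0,0,0,0,0,0,0.005,0,0,0,0]}}

```text
clock: 14.15
position: [0.5645, -0.078, 0.0412]
ee_rot: [0.018, 1.0, -0.002, 0.0]
ft_force: [-0.7, -13.4, 0.3]
grip_width: -0.001
grasp_force: 6.6
```

```bash
python3 look.py t6
python3 - <<'E'
import cv2,numpy as np
im=cv2.imread("pics/t6.png")[130:250,100:460]
cv2.imwrite("pics/t6c.png",cv2.resize(im,(800,267)))
E
```

```text
[ 0.56453596 -0.07792752  0.04119902] [ -0.59917232 -12.93476197   0.70764549] 14.2
((309.5, 192.0), (77.0, 10.0), 0.0)
saw xy of corners [[-0.0222, 0.0752], [-0.0008, 0.0755], [-0.0002, -0.0875], [-0.0215, -0.0875]]
```

View pics/t6c.png

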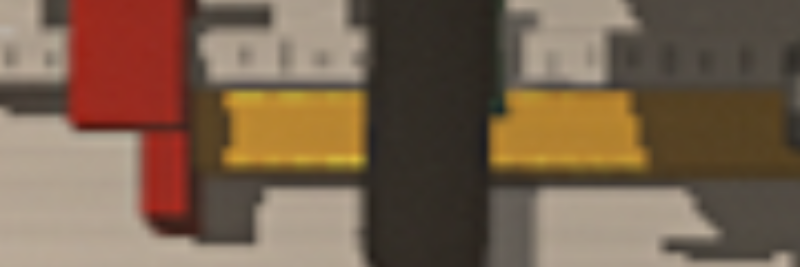

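Stalled against the stop: 13 N and no further travel. In the crop the shaded lead end meets the red stop at x≈195. I'll back off and verify the whole tube.

Emit:
{"op": "step_arm", "data": {"commands": [0,0,-0.01,0,0,0,0,0,0,-0.03,0,0,0,0,0,0,-0.08,0,0,0,0,0,-0.02,-0.14,0,0,0,0,0,-0.08,-0.2,0,0,0,0,0,-0.14,-0.22,0,0,0,0,0,-0.16,-0.22,0,0,0,0,0,-0.16,-0.22,0,0,0,0,0,-0.16,-0.22,0,0,0,0,0,-0.16,-0.22,0,0,0,0]}}

```text
clock: 15.45
position: [0.4696, -0.2064, 0.0412]
ee_rot: [0.016, 1.0, -0.0, 0.0]
ft_force: [0.2, -0.4, -0.3]
grip_width: -0.002
grasp_force: 0.0
```

```bash
python3 look.py t7
python3 - <<'E'
import cv2,numpy as np
im=cv2.imread("pics/t7.png")[100:270,60:630]
cv2.imwrite("pics/t7c.png",cv2.resize(im,(800,239)))
E
```

```text
[ 0.46936038 -0.20652401  0.04108447] [-0.09503232 -0.5852035   0.66965686] 15.5
((318.4999694824219, 191.99998474121094), (94.99998474121094, 9.999998092651367), -0.0)
saw xy of corners [[-0.0222, 0.0752], [-0.0008, 0.0755], [-0.0, -0.1255], [-0.0213, -0.1255]]
```

View pics/t7c.png

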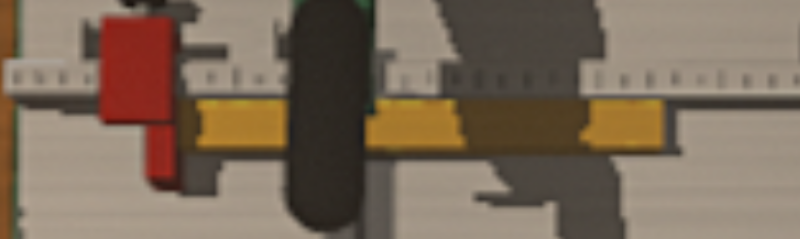

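Emit:
{"op": "step_arm", "data": {"commands": [50,0,0.05,0,0,0,0,50,0,0.12,0,0,0,0,50,0,0.19,0,0,0,0,50,0,0.26,0,0,0,0,50,0,0.299,0,0,0,0,50,0.03,0.299,0,0,0,0,50,0.07,0.299,0,0,0,0,50,0.1,0.298,0,0,0,0,50,0.12,0.297,0,0,0,0,50,0.127,0.297,0,0,0,0]}}

```text
clock: 16.75
position: [0.5452, -0.0288, 0.041]
ee_rot: [0.017, 1.0, -0.0, -0.0]
ft_force: [-0.0, 0.2, -0.5]
grip_width: 0.585
grasp_force: 0.0
```

Emit:
{"op": "step_arm", "data": {"commands": [50,0.002,0,0,0,0,0,50,0.004,0,0,0,0,0,50,0.006,0,0,0,0,0,50,0.007,0,0,0,0,0,50,0.008,0,0,0,0,0,50,0.009,0,0,0,0,0,50,0.01,0,0,0,0,0,50,0.011,0,0,0,0,0,50,0.012,0,0,0,0,0,50,0.012,0,0,0,0,0]}}

```text
clock: 18.0
position: [0.5508, -0.0287, 0.0409]
ee_rot: [0.017, 1.0, 0.0, -0.001]
ft_force: [-7.4, 0.9, 5.5]
grip_width: 0.585
grasp_force: 3.5
```

Emit:
{"op": "step_arm", "data": {"commands": [50,-0.01,0,0,0,0,0,50,-0.03,0,0,0,0,0,50,-0.08,0,0,0,0,0,50,-0.14,0,0,0,0,0,50,-0.16,-0.08,0,0,0,0,50,-0.16,-0.18,0,0,0,0,50,-0.16,-0.26,0,0,0,0,50,-0.16,-0.29,0,0,0,0,50,-0.16,-0.29,0,0,0,0,50,-0.16,-0.29,0,0,0,0]}}

```text
clock: 19.25
position: [0.4559, -0.2014, 0.041]
ee_rot: [0.017, 1.0, 0.0, -0.0]
ft_force: [0.7, 0.6, -0.4]
grip_width: 0.584
grasp_force: 0.0
```

```bash
python3 look.py t8
python3 - <<'E'
from h import *
a=cv2.imread("pics/t7.png").astype(int);b=cv2.imread("pics/t8.png").astype(int)
print("tube area change",abs(a-b)[165:212,185:690].max(), "x gap row means ok")
E
```

```text
[ 0.45602765 -0.20123854  0.04103497] [ 0.23722207 -0.21233773 -0.04397734] 19.3
((318.4999694824219, 191.99998474121094), (94.99998474121094, 9.999998092651367), -0.0)
saw xy of corners [[-0.0222, 0.0752], [-0.0008, 0.0755], [-0.0, -0.1255], [-0.0213, -0.1255]]
tube area change 50 x gap row means ok
```

The tube didn't shift under the last press, which stopped at the same depth against the fence, and its end is still against the stop. I'm handing in.

```bash
python3 -c "
from workcell import *
print(hand_in())"
```

```text
the job is handed in; nothing more can be done
None
```

I pushed the brass tube flush against the fence and up to the red length stop, and handed the job in at about 19 s. Force and camera checks showed it seated, but the hand-in gave no verdict; I kept clear of the cup, tin, caliper and cut piece but did not re-measure them.

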